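# Roll the lens ring up to its seat and close the catch

### The arm

A 7-joint arm with a two-finger parallel gripper is mounted at the origin on the work surface. World frame = base frame: x ahead of the robot, y to its left, z up, the work surface at z = 0. Lengths are in m, angles in rad, forces in N, time in s.
With the tool pointing down it reaches from about 0.4 to 0.85 m from the base axis. Payload 4.4 kg.
Tool frame: the origin (TCP) lies at the very end of the fingers, on their centre line; the grasp point (between the pads) lies 19 mm behind it (r.grasp_offset is the z of the grasp point in the tool frame, in m); z points along the fingers, y is the line along which they close (so a half turn about z gives the same grasp; the last joint's range is limited). The gripper opens to 94 mm and grips with 3 to 60 N. Pads are 16 mm wide; open, the fingers measure 119 mm over their backs; the gripper's body (75 mm by 177 mm) begins 78 mm behind the grasp point.
Start: joints at [-1.231, 0.628, 0.038, 1.517, -0.027, 0.996, -0.02], TCP at [0.257, 0.597, 0.178] pointing down, gripper open.
Joint ranges: [-3.06, 3.06], [-0.37, 2.12], [-1.25, 1.32], [0.18, 2.47], [-1.1, 4.24], [0.23, 1.98], [-2.94, 2.94]. Speed limits (rad/s): [2.57, 2.57, 3.14, 3.14, 3.14, 3.14, 3.14].

### API

Orientations are given as a rotation vector (axis times angle).
In Python, from rig import r gives the robot as it stands.
- The arm moves only by the shell command python3 -m pendant 'ROWS'. ROWS is JSON, a list of rows, each a list of 3 entries, a list of its own where there are three numbers: the turn, a rotation vector about the tool's x, y, z in degrees, then the shift along the tool's x, y, z in m, then the closure, from -1 (fully open) to 1 (shut), so that 0 is half open. A call has 1 to 8 rows; each row is the pose to reach, as a shift and turn from the pose commanded when the call began, along the tool's axes at that moment; what a row does not reach only later rows make up. A row lasts 1/10 s, in which the tool goes at most 50 mm and 8.59 degrees, less where a joint would pass 70% of its speed; a pose out of reach is approached as far as the arm can. A call with a gripper value outside its range is refused whole. The fingers move at their own pace and stop on an object; the grip force is fixed at half the most. Time passes only in rows, so rows that repeat a pose let the fingers close. It gives the time, the measured TCP pose, the force, the opening and the grip force at its end, in the units of the state.
- r.get_state(): the state, without advancing time (a new reading comes with each control period).
- r.grab_frame(name): name is "side" or "top" or "wrist"; returns a dict with "frame" (420x560x3 uint8, red, green, blue), "K" (3x3 intrinsics, pixels), "R" (3x3) and "t" (3): a world point X has camera coordinates R X + t; the wrist camera has in their place "hand_eye" (4x4, takes a point from camera to tool coordinates, whose origin is the TCP and whose axes are the flange's). Camera axes: x right, y down, z forward; pixel columns grow to the right and rows downward; lengths in m; the calibration is good to about 2 mm. A picture is of the moment at which its call begins: read the wrist's pose just before it. There is no depth.
- r.close_job(): hands the job in; it is judged then, once.
Trained networks look in the newest picture that a camera, given by its name, has taken for a name from the list of things; names that differ only in an ending like _2 or _b are one class to them, and where a whole thing is asked for, a point or a joint stands for the part that bears it (a point fixed in the world has none). Each returns a list of dicts, best first, with "p" (0 to 1); they miss things now and then, are a little off and sometimes report something else, mostly with a low value. They report only what shows in the picture. A call takes as long as a camera call. They do not tell look-alikes from the thing itself.
- r.boxes_of(camera, thing): "extent" ([centre column, centre row, width, height] in pixels, round what is visible of it).
The state is a dict: "t": time; "joints": joint angles; "qd": joint speeds; "effort": joint torques, N m; "position": TCP position; "ee_rot": TCP orientation; "ft_force": force on the tool from outside, world axes, zero at the start; "ft_torque": the same for the moment, N m; "opening": finger opening in m; "grip_force": force on a finger pad.
Only numpy, scipy, OpenCV 4.12 (cv2) and the standard library are available. Lean on these libraries where they do the work, as an engineer would, in place of code of your own. Each camera call takes 0.05 s, during which the arm holds its last target. There are 200 camera calls.

### The job

With the fingertips, push the red-rimmed lens ring up the sloping gutter until it drops into its seat against the blue stop, so that it does not roll back; then push the yellow-topped catch fully home behind it. Do not lift the ring out of the gutter, and leave everything else on the bench where it stands.

Things in the scene. Friction and masses are not known exactly. Their poses are not given: they have to be found in the camera images.
- gutter: Straight aluminium gutter, 42 mm wide, sloping 7 degrees, fixed on a grey base plate (300 x 100 mm). Frame: x uphill along it, y across, z square to its floor (the floor is z = 0); origin on the floor under the waiting red ring's centre, 24 mm above the bench. Floor from x = -50 to 150 mm; walls 12 mm high. A 5 mm high cross lip at x = -23 to -15 mm keeps the waiting ring from rolling out.
- seat (a point): Where the red ring's centre is when seated: x = 165, z = 21 mm in the gutter's frame. At x = 150 mm the gutter's floor drops 4 mm over an edge into a short black seat that dips to a blue upright stop (face at x = 190 mm, top 48 mm above the floor plane). The edge keeps the seated ring from rolling back.
- red_ring: Mounted lens in a red-rimmed round cell, a disc 50 mm in diameter and 30 mm thick, about 0.14 kg, standing on its rim in the gutter so that it rolls along it (axle across the gutter); free to roll, it runs back downhill to the lip. Origin at its centre; y is its axle, and its x and z turn as it rolls.
- catch (a joint): Sliding catch that closes the gutter behind the seated ring: 0 to 6 mm at the start (open, out of the gutter), 0.030 m fully home (end of travel). It moves along the gutter's +y, needs about 1.5 N, and stays where it is left. Closed too early, it bars the way to the ring.
- catch_knob (a point): Centre of the catch's upright round knob, 14 to 16 mm in diameter, yellow top, standing from 22 mm below this point to 10 mm above it. Catch open: at x = 134, y = -70, z = 38 mm in the gutter's frame; nothing stands within 60 mm beyond it on the outer (-y) side. A black guide, up to 14 mm above the gutter's floor plane, lies under it from y = -21 to -95 mm.
- blue_ring: Like the red ring but blue-rimmed, lying flat on the bench beside the gutter: 50 mm in diameter, 30 mm high; origin under it. Leave it alone.
- post_holder: Black upright post holder, 25 mm in diameter, 50 mm tall, on the bench beside the gutter; origin under it. Leave it alone.
- hex_driver: Driver with an orange handle, 160 mm long, lying on the bench; origin under its middle. Leave it alone.
- lens_mount: Round black lens mount on a black post with a 55 mm square foot, 150 mm tall over all; origin under its foot. Leave it alone.
- laser_module: Red block with a black barrel on a black post with a 55 mm square foot, 135 mm tall over all; origin under its foot. Leave it alone.
- screw_tray: Blue open tray with four compartments of screws, 100 x 120 mm, 30 mm high; origin under it. Leave it alone.
- cleaner: White plastic bottle with a blue cap, 50 mm in diameter, 120 mm tall; origin under it. Leave it alone.
Mind the look-alikes: they are no part of the job. What is shaped like the red_ring but pink is not meant.

How it is judged:
On the way, in this order (a step that is already met when the one before it is completed fails the run):
1. the red ring lies at rest in its seat against the stop (x of red_ring in the frame of gutter between 0.1613 and 0.1693 m and z of red_ring in the frame of gutter between 0.016 and 0.0255 m and y of red_ring in the frame of gutter between -0.006 and 0.006 m and linear speed of red_ring below 0.02 m/s), for 0.2 s.
2. the catch is pushed home behind the seated ring (all of step 1 and value of joint catch above 0.025 m), for 0.2 s.
At the end, for the whole second after the job is handed in: The red ring rests in the seat at the top of the gutter (centre within 4 mm along the gutter of its place against the stop, down in the seat, speed under 20 mm/s) and the catch is at least 25 mm of its 30 mm across behind it (all of step 2); the robot touches nothing.
It fails at once if the red ring is lifted more than 12 mm off the gutter's floor (z of red_ring in the frame of gutter above 0.037 m).
It fails at once if another thing on the bench is moved by more than 20 mm (distance of any of blue_ring, post_holder, hex_driver, lens_mount, laser_module, screw_tray, cleaner from where it was at the start of the episode above 0.02 m).
It also fails if it takes over 48 s, if anything falls off the work surface, if the arm or the gripper's body presses on something with over 40 N, if the wrist force passes 120 N, or if a joint passes its speed limit or range.

## Working session

There is one attempt and no reset: what is moved stays moved. The work goes in short steps, Python scripts to look and compute and a shell command to move; the robot and the scene stay as the last step left them, time stands still between calls to the robot, and variables do not carry over. Pictures are saved under pics/ and viewed, at most 10 in all, crops included, and the job is handed in when it is done.

```bash
mkdir -p pics
python3 - <<'E'
from rig import r
import cv2
s=r.get_state();print(s)
for n in("top","side"):
    f=r.grab_frame(n);cv2.imwrite(f"pics/{n}0.png",f["frame"][:,:,::-1])
    print(n,f["K"].tolist(),f["R"].tolist(),f["t"].tolist())
    for th in("gutter","red_ring","catch_knob","catch","blue_ring","post_holder"):
        print(th,[(x["extent"],x["p"]) for x in r.boxes_of(n,th)[:3]])
E
```

```text
{'t': 0.0, 'joints': array([-1.23079057,  0.62932257,  0.03841688,  1.51831813, -0.02700531,
        0.99632657, -0.02001202]), 'qd': array([ 2.31340906e-03, -3.91598871e-04,  1.15433674e-03, -1.18973154e-03,
       -8.14735042e-05,  1.40118752e-03, -3.65207733e-04]), 'effort': array([ 6.18443173e-04, -5.49745345e+01,  1.14323560e+00, -1.86633611e+01,
       -5.24183444e-02,  2.36648368e-02,  1.55113244e-04]), 'position': array([0.25627317, 0.59658176, 0.17748495]), 'ee_rot': array([-6.32988297e-01, -3.07678248e+00,  2.85874565e-03]), 'ft_force': array([ 0.34058417, -0.07847788,  0.17829204]), 'ft_torque': array([-0.01786979,  0.02255094, -0.02690014]), 'grip_force': 0.0, 'opening': 0.09414391715920689}
top [[449.41184478912385, 0.0, 285.622554318019], [0.0, 449.41184478912385, 205.144495901441], [0.0, 0.0, 1.0]] [[-0.00547540949794675, -0.9999657155678792, -0.006211890183272419], [-0.9881829757875938, 0.006362255391552204, -0.15314675337697592], [0.15318102445931545, 0.005299942938551889, -0.9881839324490368]] [0.019221123542585542, 0.5214518655520242, 1.2957659575236973]
gutter [([
[... 353 characters left out ...]
 9.8, 9.1], 0.5)]
side [[449.35611875418965, 0.0, 275.7829086030311], [0.0, 449.35611875418965, 209.14116928586967], [0.0, 0.0, 1.0]] [[0.81039422768649, -0.5858831413733628, 0.0014630061165069206], [-0.3356553446730396, -0.46632263027583776, -0.8184611744518167], [0.48020483684032145, 0.6627851455389627, -0.5745599755709195]] [-0.4075066045866232, 0.23400785561612306, 0.8656747680257812]
gutter [([266.8, 215.6, 67.9, 83.4], 0.9)]
red_ring [([315.0, 278.7, 22.4, 31.4], 0.9), ([281.4, 231.3, 22.8, 23.5], 0.69)]
catch_knob [([270.0, 192.3, 22.7, 18.2], 0.62)]
catch [([269.6, 191.3, 16.0, 17.0], 0.46)]
blue_ring [([238.9, 247.9, 24.4, 24.2], 0.89)]
post_holder [([208.2, 217.4, 9.5, 20.0], 0.6)]
```

Run:
```python
import cv2,numpy as np
a=cv2.imread("pics/top0.png")[150:290,200:400];b=cv2.imread("pics/side0.png")[150:310,170:370]
a=cv2.resize(a,None,fx=4,fy=4,interpolation=2)[:,:400*2];b=cv2.resize(b,None,fx=3.75,fy=3.75,interpolation=2)
cv2.imwrite("pics/a.png",a);cv2.imwrite("pics/b.png",b)
```

```text
(no output)
```

View pics/a.png

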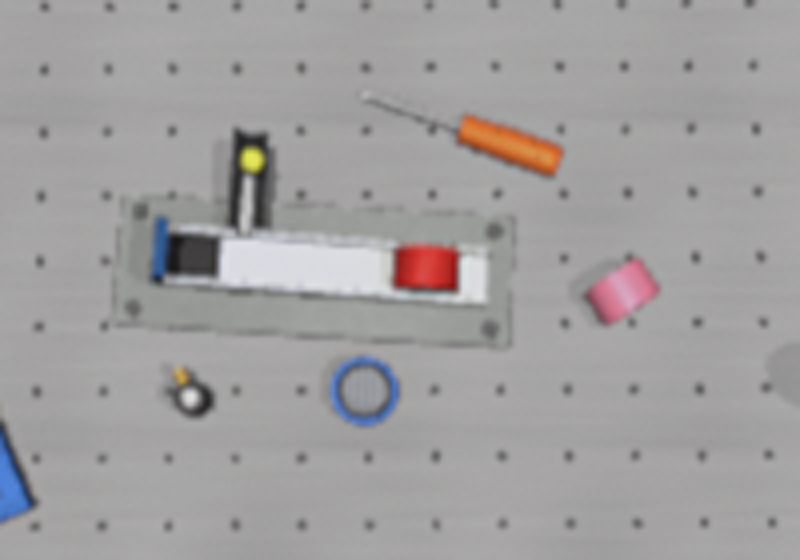

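View pics/b.png

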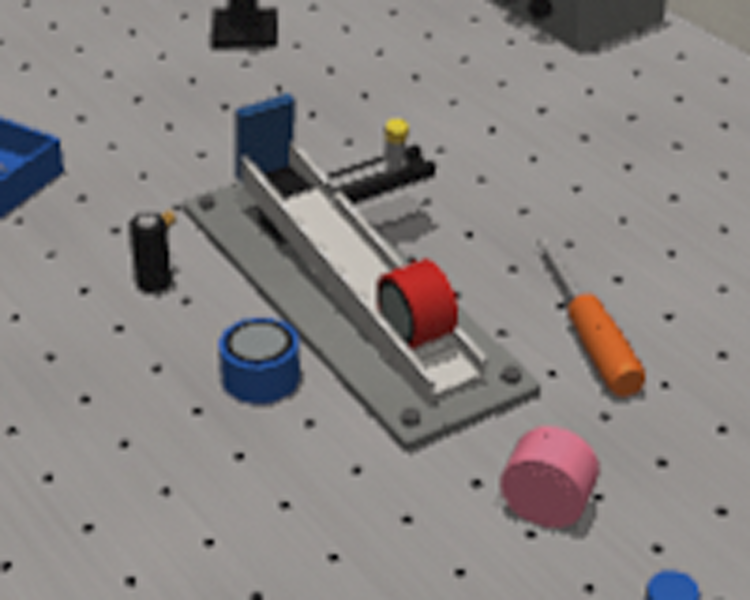

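```bash
cat > h.py <<'E'
import numpy as np
from scipy.spatial.transform import Rotation as R
from rig import r
def ray(f,uv):
    d=f["R"].T@np.linalg.solve(f["K"],[uv[0],uv[1],1.]);return -f["R"].T@f["t"],d/np.linalg.norm(d)
def tri(fs,uvs):
    A=0;b=0
    for f,uv in zip(fs,uvs):
        o,d=ray(f,uv);P=np.eye(3)-np.outer(d,d);A=A+P;b=b+P@o
    X=np.linalg.solve(A,b);return X,[np.linalg.norm(np.cross(X-ray(f,u)[0],ray(f,u)[1])) for f,u in zip(fs,uvs)]
def onz(f,uv,z):
    o,d=ray(f,uv);return o+d*(z-o[2])/d[2]
E
python3 - <<'E'
from h import *
t=r.grab_frame("top");s=r.grab_frame("side")
print("ring",tri([t,s],[(306.5,216.8),(281.4,231.3)]))
print("knobtop",tri([t,s],[(263,189.5),(275.6,184.1)]))
C=lambda x,y:(200+x/4,150+y/4)
S=lambda x,y:(170+x/3.75,150+y/3.75)
# base plate corners (near z=0.0..)
for c in[(122,196),(515,214),(511,347),(113,324)]:print("plate",onz(t,C(*c),.005))
for c in[(183,207),(408,449),(538,389)]:print("plate side",onz(s,S(*c),.005))
# stop top corners, z = 0.024+.165.. approx
for c in[(155,217),(168,217),(153,282),(165,282)]:print("stop",onz(t,C(*c),.094))
for th in("lens_mount","laser_module","cleaner","screw_tray"):
    for n,f in(("top",t),("side",s)):
        for x in r.boxes_of(n,th)[:1]:e=x["extent"];print(th,n,x["p"],np.round(e),onz(f,e[:2],.07).round(3))
E
```

```text
ring (array([ 0.48542778, -0.0453413 ,  0.04991421]), [np.float64(0.0004877320512494175), np.float64(0.00048773205124939096)])
knobtop (array([0.56037637, 0.08076932, 0.08754209]), [np.float64(0.00011228144053142378), np.float64(0.00011228144053128183)])
plate [0.54713604 0.18492662 0.005     ]
plate [ 0.531249   -0.11534632  0.005     ]
plate [ 0.42969531 -0.11028243  0.005     ]
plate [0.44892476 0.19043481 0.005     ]
plate side [0.45183974 0.19049233 0.005     ]
plate side [ 0.43320855 -0.10776864  0.005     ]
plate side [ 0.53059463 -0.11104565  0.005     ]
stop [0.51666665 0.14960764 0.094     ]
stop [0.51660677 0.1403251  0.094     ]
stop [0.46998062 0.1505372  0.094     ]
stop [0.4699276  0.14201636 0.094     ]
lens_mount top 0.59 [160. 174.  30.  29.] [0.613 0.386 0.07 ]
lens_mount side 0.66 [234. 136.  21.  52.] [0.635 0.408 0.07 ]
laser_module top 0.63 [430. 174.  36.  32.] [ 0.608 -0.406  0.07 ]
laser_module side 0.83 [451. 298.  49.  73.] [ 0.608 -0.415  0.07 ]
cleaner top 0.62 [410. 246.  27.  18.] [ 0.396 -0.341  0.07 ]
cleaner side 0.96 [347. 334.  29.  60.] [ 0.392 -0.363  0.07 ]
screw_tray top 0.44 [279. 205.  84.  42.] [0.517 0.035 0.07 ]
screw_tray side 0.65 [158. 193.  58.  36.] [0.311 0.242 0.07 ]
```

```bash
cat >> h.py <<'E'
u=np.array([.058,.9983,0]);v=np.array([-.9983,.058,0]);O=np.array([.4856,-.0423,0])
def W(s,y,z): return O+s*u+y*v+[0,0,z]
def go(X):
    st=r.get_state();T=R.from_rotvec(st["ee_rot"])
    g=R.from_matrix(np.c_[np.cross(u,[0,0,-1.]),u,[0,0,-1.]])
    p=st["position"];d=p-O
    print("t",st["t"],"s,y,z",np.round([d@u,d@v,d[2]],4),"F",st["ft_force"].round(2),"open",st["opening"])
    print("shift",T.inv().apply(X-p).round(4),"turn",(T.inv()*g).as_rotvec(degrees=True).round(2))
E
python3 -c "
from h import *
go(W(-.058,0,.15))"
```

```text
t 1.2 s,y,z [0.6252 0.2657 0.1784] F [-0.64  0.07 -0.07] open 0.09375318319032162
shift [-0.4827 -0.5517  0.0284] turn [  0.    -0.   -19.93]
```

```bash
python3 -m pendant '[[[0,0,-5],[-0.03,-0.035,0],1],[[0,0,-10],[-0.06,-0.069,0],1],[[0,0,-15],[-0.09,-0.103,0],1],[[0,0,-20],[-0.12,-0.137,0],1],[[0,0,-20],[-0.15,-0.171,0],1],[[0,0,-20],[-0.18,-0.206,0],1],[[0,0,-20],[-0.21,-0.240,0],1],[[0,0,-20],[-0.24,-0.274,0],1]]'; python3 -c "
from h import *
go(W(-.058,0,.12))"
```

```text
t: 2.0
position: [0.3694, 0.2491, 0.1787]
ee_rot: [0.089, 3.14, 0.001]
ft_force: [1.1, 0.9, 0.4]
opening: 0.0334
grip_force: 0.0
t 2.0 s,y,z [0.2841 0.1329 0.1787] F [1.13 0.87 0.42] open 0.033373295627224166
shift [-0.1324 -0.3424  0.0586] turn [0.03 0.04 0.08]
```

```bash
python3 -m pendant '[[[0,0,0],[-0.017,-0.044,0],1],[[0,0,0],[-0.034,-0.088,0],1],[[0,0,0],[-0.051,-0.132,0.01],1],[[0,0,0],[-0.068,-0.176,0.02],1],[[0,0,0],[-0.085,-0.22,0.03],1],[[0,0,0],[-0.102,-0.264,0.04],1],[[0,0,0],[-0.119,-0.308,0.05],1],[[0,0,0],[-0.132,-0.342,0.058],1]]';python3 -m pendant '[[[0,0,0],[0,0,0],1],[[0,0,0],[0,0,0],1]]'
python3 - <<'E'
from h import *
import cv2
go(W(-.058,0,.036))
f=r.grab_frame("side");cv2.imwrite("pics/c.png",cv2.resize(f["frame"][120:320,170:400,::-1],None,fx=3,fy=3,interpolation=2))
print(r.boxes_of("side","red_ring")[:2])
E
```

```text
t: 2.8
position: [0.4819, -0.1014, 0.12]
ee_rot: [0.093, 3.14, -0.001]
ft_force: [0.6, 0.6, 1.0]
opening: 0.0003
grip_force: 0.0
t: 3.0
position: [0.4811, -0.0988, 0.1201]
ee_rot: [-0.093, -3.14, -0.0]
ft_force: [-0.2, 0.8, -0.6]
opening: 0.0
grip_force: 0.0
t 3.0 s,y,z [-0.0566  0.0012  0.1201] F [-0.19  0.84 -0.57] open 1.2384364796643409e-05
shift [-0.0013 -0.0014  0.0841] turn [ 0.02 -0.03 -0.05]
[{'extent': [315.4, 280.2, 24.8, 26.9], 'p': 0.63}, {'extent': [281.2, 231.8, 22.6, 23.0], 'p': 0.58}]
```

View pics/c.png

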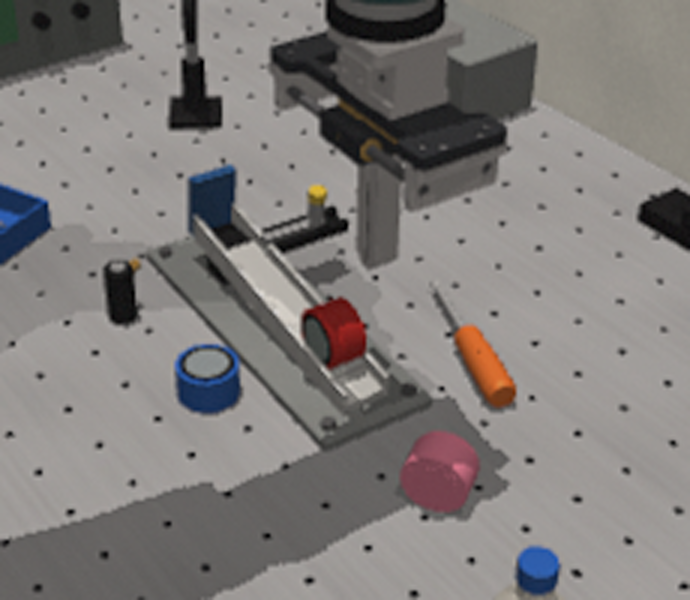

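Gripper is closed, tip at about (378,262) hovering above the lower gutter end; ring still at the lip (335,330). Descend behind it.

```bash
python3 -m pendant '[[[0,0,0],[-0.001,-0.001,0.03],1],[[0,0,0],[-0.001,-0.001,0.06],1],[[0,0,0],[-0.001,-0.001,0.075],1],[[0,0,0],[-0.001,-0.001,0.084],1],[[0,0,0],[-0.001,-0.001,0.084],1],[[0,0,0],[-0.001,-0.001,0.084],1]]'
python3 - <<'E'
from h import *
import cv2
go(W(0,0,.040))
f=r.grab_frame("side");cv2.imwrite("pics/d.png",cv2.resize(f["frame"][180:280,220:335,::-1],None,fx=6,fy=6,interpolation=2))
E
```

```text
t: 3.7
position: [0.4828, -0.0986, 0.037]
ee_rot: [0.087, 3.139, 0.0]
ft_force: [0.1, 0.6, 0.2]
opening: 0.0006
grip_force: 0.0
t 3.7 s,y,z [-0.0564 -0.0004  0.037 ] F [0.06 0.61 0.23] open 0.0006293955076795041
shift [ 0.0003  0.0564 -0.003 ] turn [0.01 0.05 0.14]
```

View pics/d.png

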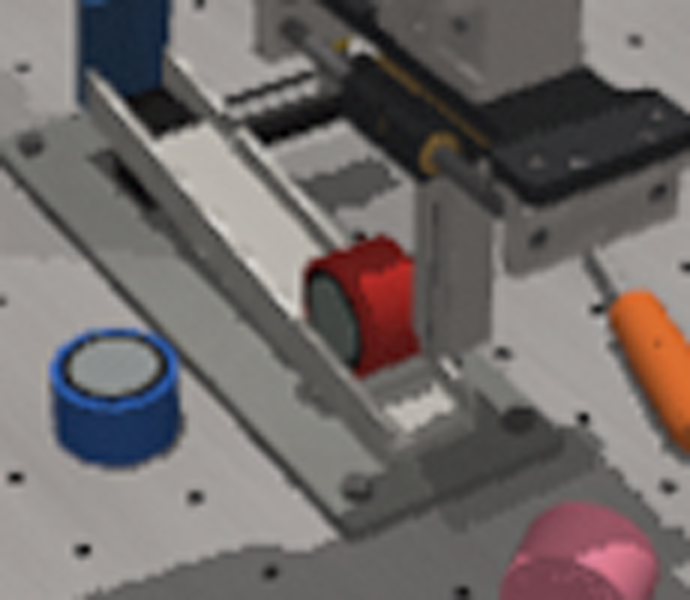

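Fingertips are in the gutter just behind the ring, at (455,340). Pushing.

```bash
python3 -m pendant '[[[0,0,0],[0,0.006,-0.001],1],[[0,0,0],[0,0.012,-0.0015],1],[[0,0,0],[0,0.018,-0.002],1],[[0,0,0],[0,0.024,-0.003],1],[[0,0,0],[0,0.030,-0.0035],1],[[0,0,0],[0,0.036,-0.0045],1],[[0,0,0],[0,0.042,-0.005],1],[[0,0,0],[0,0.048,-0.006],1]]'; python3 -m pendant '[[[0,0,0],[0,0.006,-0.001],1],[[0,0,0],[0,0.012,-0.0015],1],[[0,0,0],[0,0.018,-0.002],1],[[0,0,0],[0,0.024,-0.003],1],[[0,0,0],[0,0.030,-0.0035],1],[[0,0,0],[0,0.036,-0.0045],1],[[0,0,0],[0,0.042,-0.005],1],[[0,0,0],[0,0.048,-0.006],1]]'
python3 - <<'E'
from h import *
go(W(.11,0,.036+.0195))
for n in("top","side"):
    r.grab_frame(n);print(r.boxes_of(n,"red_ring")[:2])
E
```

```text
t: 4.55
position: [0.4854, -0.0533, 0.0436]
ee_rot: [0.092, 3.139, -0.004]
ft_force: [-3.1, -5.6, 17.5]
opening: 0.0005
grip_force: 9.3
t: 5.35
position: [0.4884, -0.003, 0.0496]
ee_rot: [0.089, 3.138, 0.0]
ft_force: [0.3, -0.4, 2.1]
opening: 0.0003
grip_force: 0.8
t 5.35 s,y,z [ 0.0394 -0.0005  0.0496] F [ 0.31 -0.37  2.05] open 0.0002513743765360591
shift [ 0.0004  0.0706 -0.0059] turn [0.01 0.11 0.06]
[{'extent': [356.4, 223.6, 22.2, 14.5], 'p': 0.5}]
[{'extent': [315.5, 279.9, 20.4, 30.1], 'p': 0.56}, {'extent': [274.4, 224.4, 20.7, 21.4], 'p': 0.55}]
```

Run:
```python
from h import *
import cv2
f=r.grab_frame("side");cv2.imwrite("pics/e.png",cv2.resize(f["frame"][170:260,220:320,::-1],None,fx=6,fy=6,interpolation=2))
for s in(-.003,.02,.04,.06,.065,.07,.08,.09):
    c=f["K"]@(f["R"]@W(s,0,.0495+s*.123)+f["t"]);print(s,c[:2]/c[2])
```

```text
-0.003 [281.17642178 231.58988117]
0.02 [275.83489295 225.54822129]
0.04 [271.30590779 220.42560775]
0.06 [266.88077341 215.42045704]
0.065 [265.7902991  214.18705083]
0.07 [264.70604038 212.96067489]
0.08 [262.55595831 210.52877477]
0.09 [260.43011043 208.1242853 ]
```

View pics/e.png

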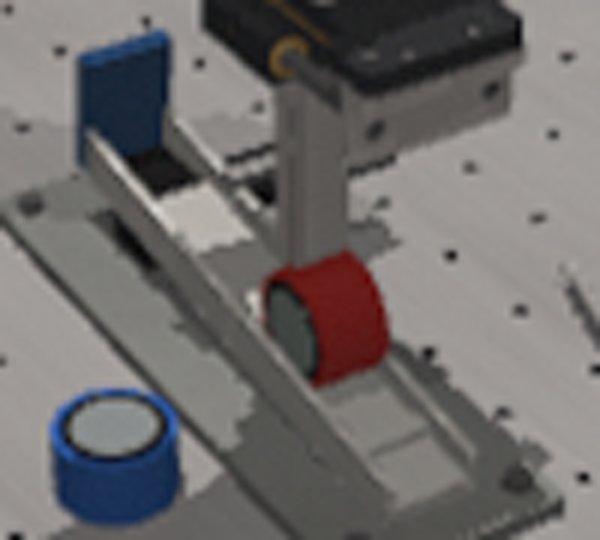

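Run:
```python
from h import *
import cv2
s=r.get_state();print(s["position"],s["ft_force"],s["t"])
p=s["position"];ims=[]
for n,(y0,x0) in(("side",(175,225)),("top",(165,230))):
    f=r.grab_frame(n);im=f["frame"][:,:,::-1].copy()
    im=cv2.resize(im[y0:y0+80,x0:x0+95],None,fx=4,fy=4,interpolation=2)
    for a in(-1,1):
        for b in(-1,1):
            c=f["K"]@(f["R"]@(p+a*.0125*u+b*.008*v)+f["t"]);c=(c[:2]/c[2]-[x0,y0])*4
            cv2.circle(im,(int(c[0]),int(c[1])),2,(0,255,0),-1)
    ims.append(im)
cv2.imwrite("pics/f.png",np.hstack(ims))
```

```text
[ 0.48853535 -0.00277795  0.04923956] [-1.29635041  1.34150583 10.26888906] 5.6
```

View pics/f.png

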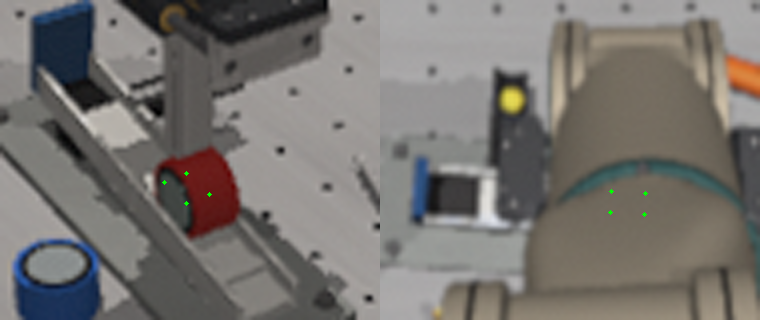

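Run:
```python
from h import *
f=r.grab_frame("side");print(r.get_state()["ft_force"],r.boxes_of("side","red_ring")[:3])
for p in([.4811,-.0988,.1201],[.4828,-.0986,.037]):
  for dz in(0,.01,.02,.03):
    print(dz,[(lambda c:(c[:2]/c[2]).round(1).tolist())(f["K"]@(f["R"]@(np.array(p)+[0,0,dz]+a*.0125*u+b*.008*v)+f["t"])) for a,b in((-1,-1),(-1,1),(1,1))])
```

```text
[-0.8957406   0.62665392  9.68049215] [{'extent': [316.6, 280.3, 26.9, 28.4], 'p': 0.87}, {'extent': [274.9, 224.8, 17.4, 20.7], 'p': 0.69}]
0 [[301.1, 220.4], [294.9, 222.8], [288.3, 216.9]]
0.01 [[301.2, 216.6], [295.0, 219.0], [288.4, 213.1]]
0.02 [[301.4, 212.7], [295.1, 215.1], [288.5, 209.3]]
0.03 [[301.6, 208.8], [295.3, 211.2], [288.6, 205.4]]
0 [[300.4, 249.9], [294.5, 252.4], [288.2, 246.3]]
0.01 [[300.5, 246.5], [294.6, 249.0], [288.3, 242.9]]
0.02 [[300.7, 243.0], [294.7, 245.5], [288.4, 239.4]]
0.03 [[300.8, 239.5], [294.8, 241.9], [288.4, 235.9]]
```

The pictures show the visible fingertip end is about 30 mm higher than the reported TCP, and it is resting on top of the ring. I'll lift off, go back and come in lower.

```bash
python3 -m pendant '[[[0,0,0],[0,0,-0.02],1],[[0,0,0],[0,0,-0.04],1],[[0,0,0],[0,-0.03,-0.04],1],[[0,0,0],[0,-0.065,-0.035],1],[[0,0,0],[0,-0.099,-0.025],1],[[0,0,0],[0,-0.099,0],1],[[0,0,0],[0,-0.099,0.015],1],[[0,0,0],[0,-0.099,0.015],1]]'
python3 - <<'E'
from h import *
import cv2
go(W(-.06,0,.009))
f=r.grab_frame("side");cv2.imwrite("pics/g.png",cv2.resize(f["frame"][190:270,240:340,::-1],None,fx=6,fy=6,interpolation=2));print(r.boxes_of("side","red_ring")[:3])
p=r.get_state()["position"]
for dz in(0.025,.03,.035):
    print(dz,[(lambda c:((c[:2]/c[2]-[240,190])*6).round(1).tolist())(f["K"]@(f["R"]@(np.array(p)+[0,0,dz]+a*.0125*u+b*.008*v)+f["t"])) for a,b in((-1,-1),(-1,1),(1,1))])
E
```

```text
t: 6.6
position: [0.4802, -0.1023, 0.0315]
ee_rot: [-0.09, -3.136, -0.001]
ft_force: [-0.5, -0.3, 0.6]
opening: 0.0002
grip_force: 0.0
t 6.6 s,y,z [-0.0602  0.002   0.0315] F [-0.47 -0.28  0.59] open 0.00024164417071327452
shift [-0.0021  0.0002  0.0225] turn [ 0.03 -0.25  0.03]
[{'extent': [316.2, 279.8, 23.6, 28.0], 'p': 0.65}]
0.025 [[368.0, 321.1], [332.2, 336.1], [293.9, 299.6]]
0.03 [[368.5, 310.5], [332.5, 325.5], [294.2, 289.1]]
0.035 [[369.0, 299.9], [332.9, 314.8], [294.4, 278.5]]
```

View pics/g.png

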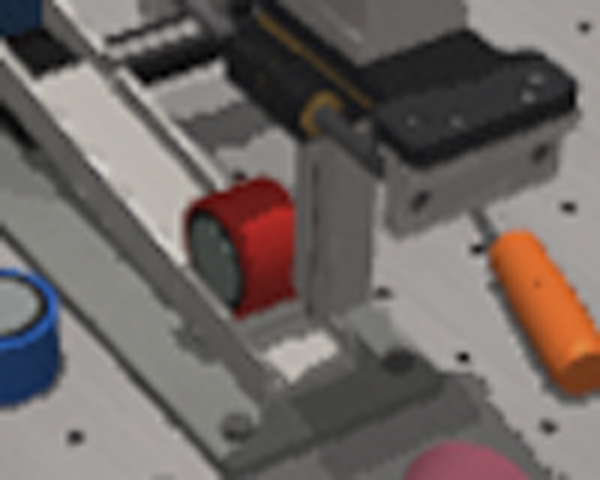

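```bash
python3 -m pendant '[[[0,0,0],[-0.002,0,0.010],1],[[0,0,0],[-0.002,0,0.018],1],[[0,0,0],[-0.002,0,0.025],1],[[0,0,0],[-0.002,0,0.025],1],[[0,0,0],[-0.002,0,0.025],1]]'
python3 - <<'E'
from h import *
import cv2
go(W(-.06,0,.007))
f=r.grab_frame("side");cv2.imwrite("pics/h.png",cv2.resize(f["frame"][190:270,240:340,::-1],None,fx=6,fy=6,interpolation=2))
E
```

```text
t: 7.2
position: [0.4838, -0.1023, 0.0081]
ee_rot: [-0.089, -3.14, -0.0]
ft_force: [0.8, -0.1, 0.1]
opening: 0.0004
grip_force: 0.0
t 7.2 s,y,z [-0.06   -0.0017  0.0081] F [ 0.76 -0.15  0.12] open 0.0003784219280713818
shift [ 0.0017 -0.      0.0011] turn [ 0.   -0.04  0.08]
```

View pics/h.png

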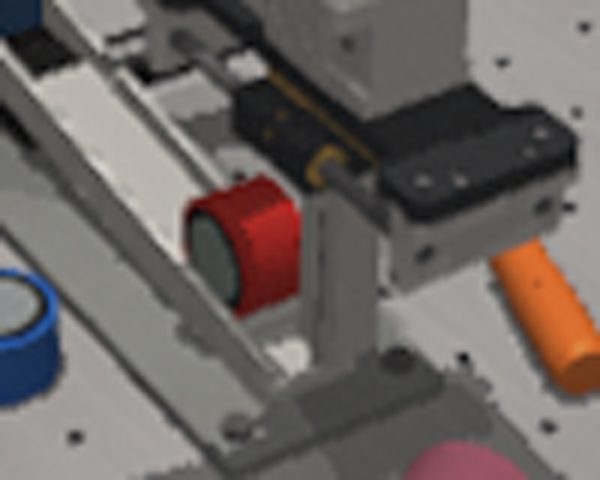

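Fingertips now at ring-centre height, just behind it (tip at (340,370)); no contact force. Push.

```bash
python3 -m pendant '[[[0,0,0],[0.001,0.006,-0.001],1],[[0,0,0],[0.001,0.012,-0.0015],1],[[0,0,0],[0.001,0.018,-0.002],1],[[0,0,0],[0.001,0.024,-0.003],1],[[0,0,0],[0.001,0.030,-0.0035],1],[[0,0,0],[0.001,0.036,-0.0045],1],[[0,0,0],[0.001,0.042,-0.005],1],[[0,0,0],[0.001,0.048,-0.006],1]]'
python3 - <<'E'
from h import *
go(W(.08,0,.007+.14*.123))
r.grab_frame("side");print(r.boxes_of("side","red_ring")[:3])
E
```

```text
t: 8.05
position: [0.4867, -0.0572, 0.0153]
ee_rot: [0.093, 3.138, -0.005]
ft_force: [0.3, -7.8, 6.5]
opening: 0.0005
grip_force: 3.8
t 8.05 s,y,z [-0.0148 -0.002   0.0153] F [ 0.27 -7.84  6.48] open 0.000491567942142388
shift [ 0.0021  0.0947 -0.0092] turn [-0.19  0.14 -0.07]
[{'extent': [317.4, 279.2, 22.9, 30.6], 'p': 0.75}]
```

```bash
python3 -m pendant '[[[0,0,0],[0.002,0.006,-0.001],1],[[0,0,0],[0.002,0.012,-0.0015],1],[[0,0,0],[0.002,0.018,-0.002],1],[[0,0,0],[0.002,0.024,-0.003],1],[[0,0,0],[0.002,0.030,-0.0035],1],[[0,0,0],[0.002,0.036,-0.0045],1],[[0,0,0],[0.002,0.042,-0.005],1],[[0,0,0],[0.002,0.048,-0.006],1]]'
python3 - <<'E'
from h import *
go(W(.08,0,.007+.14*.123))
f=r.grab_frame("side");print(r.boxes_of("side","red_ring")[:3])
for s in(.06,.065,.07,.08):
    c=f["K"]@(f["R"]@W(s,0,.0495+s*.123)+f["t"]);print(s,c[:2]/c[2])
E
```

```text
t: 8.95
position: [0.4864, -0.0058, 0.0203]
ee_rot: [-0.089, -3.14, -0.0]
ft_force: [0.5, -1.0, 1.1]
opening: 0.0003
grip_force: 0.7
t 8.95 s,y,z [0.0365 0.0013 0.0203] F [ 0.46 -0.99  1.05] open 0.0002845314155466087
shift [-0.0013  0.0435 -0.0039] turn [ 0.   -0.02  0.08]
[{'extent': [263.5, 214.5, 8.3, 20.0], 'p': 0.76}, {'extent': [315.1, 278.4, 23.2, 29.2], 'p': 0.57}]
0.06 [266.88077341 215.42045704]
0.065 [265.7902991  214.18705083]
0.07 [264.70604038 212.96067489]
0.08 [262.55595831 210.52877477]
```

```bash
python3 -m pendant '[[[0,0,0],[-0.001,0.006,-0.001],1],[[0,0,0],[-0.001,0.012,-0.0015],1],[[0,0,0],[-0.001,0.018,-0.002],1],[[0,0,0],[-0.001,0.024,-0.003],1],[[0,0,0],[-0.001,0.030,-0.0035],1],[[0,0,0],[-0.001,0.036,-0.0045],1],[[0,0,0],[-0.001,0.042,-0.005],1],[[0,0,0],[-0.001,0.048,-0.006],1]]'
python3 - <<'E'
from h import *
go(W(.118,0,.007+.178*.123))
f=r.grab_frame("side");print(r.boxes_of("side","red_ring")[:3])
E
```

```text
t: 9.85
position: [0.4908, 0.0383, 0.0271]
ee_rot: [0.094, 3.139, -0.005]
ft_force: [-0.9, -7.3, 6.7]
opening: 0.0004
grip_force: 3.9
t 9.85 s,y,z [ 0.0807 -0.0005  0.0271] F [-0.88 -7.27  6.68] open 0.000366759626502753
shift [ 0.0006  0.0373 -0.0019] turn [-0.19  0.07 -0.12]
[{'extent': [317.7, 277.8, 23.4, 29.2], 'p': 0.91}]
```

```bash
python3 -m pendant '[[[0,0,0],[0,0.005,-0.0005],1],[[0,0,0],[0,0.010,-0.001],1],[[0,0,0],[0,0.015,-0.0015],1],[[0,0,0],[0,0.020,-0.002],1],[[0,0,0],[0,0.025,-0.0025],1],[[0,0,0],[0,0.030,-0.003],1],[[0,0,0],[0,0.034,-0.003],1],[[0,0,0],[0,0.038,-0.003],1]]';python3 -m pendant '[[[0,0,0],[0,0.002,0],1],[[0,0,0],[0,0.002,0],1],[[0,0,0],[0,0.002,0],1]]'
python3 - <<'E'
from h import *
go(W(.122,0,.03))
E
```

```text
t: 10.75
position: [0.4919, 0.0503, 0.0357]
ee_rot: [-0.123, -3.139, 0.045]
ft_force: [-14.2, -66.7, 85.1]
opening: 0.0001
grip_force: 45.2
t: 11.05
position: [0.4921, 0.0514, 0.0364]
ee_rot: [0.125, 3.138, -0.045]
ft_force: [-14.6, -62.3, 83.9]
opening: 0.0005
grip_force: 44.4
t 11.05 s,y,z [ 0.094  -0.001   0.0364] F [-14.63 -62.33  83.85] open 0.0005169641814189679
shift [0.0016 0.0282 0.0056] turn [-1.64  0.07 -1.24]
```

Jammed: the tip was too high on the ring, so it wedged. Back off and go lower.

```bash
python3 -m pendant '[[[0,0,0],[0,-0.030,0],1],[[0,0,0],[0,-0.045,0],1],[[0,0,0],[0,-0.050,0.005],1],[[0,0,0],[0,-0.050,0.010],1],[[0,0,0],[0,-0.050,0.015],1],[[0,0,0],[0,-0.050,0.015],1]]'
python3 - <<'E'
from h import *
import cv2
go(W(.08,0,.0156))
f=r.grab_frame("side");cv2.imwrite("pics/i.png",cv2.resize(f["frame"][150:250,220:320,::-1],None,fx=6,fy=6,interpolation=2))
print(r.boxes_of("side","red_ring")[:3])
E
```

```text
t: 11.65
position: [0.4901, 0.0294, 0.0141]
ee_rot: [0.093, 3.14, -0.004]
ft_force: [0.0, -5.8, 5.1]
opening: 0.0008
grip_force: 3.1
t 11.65 s,y,z [ 0.0719 -0.0004  0.0141] F [ 0.05 -5.8   5.11] open 0.0007588631268113002
shift [ 0.0004  0.0081 -0.0015] turn [-0.13  0.03 -0.06]
[{'extent': [316.5, 280.0, 21.2, 26.7], 'p': 0.77}, {'extent': [255.2, 204.3, 9.3, 18.5], 'p': 0.58}]
```

View pics/i.png

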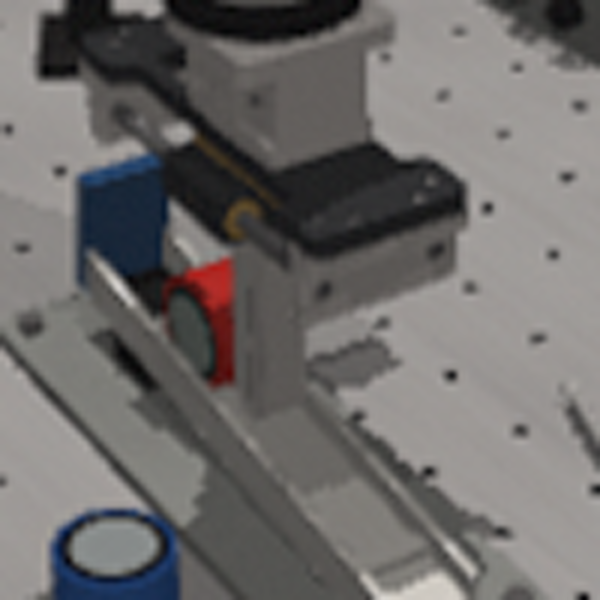

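Ring rests against the fingertips at about (200,320), finger tip now low in the gutter at (270,415). Resume pushing in small steps.

```bash
python3 -m pendant '[[[0,0,0],[0,0.005,-0.0006],1],[[0,0,0],[0,0.010,-0.0012],1],[[0,0,0],[0,0.015,-0.0018],1],[[0,0,0],[0,0.020,-0.0024],1],[[0,0,0],[0,0.024,-0.003],1]]'
python3 - <<'E'
from h import *
go(W(.12,0,.0205))
E
```

```text
t: 12.25
position: [0.4913, 0.0543, 0.0173]
ee_rot: [0.091, 3.14, -0.003]
ft_force: [0.1, -7.3, 5.1]
opening: 0.0006
grip_force: 3.2
t 12.25 s,y,z [ 0.0968 -0.0001  0.0173] F [ 0.11 -7.29  5.12] open 0.0005512190654285554
shift [ 0.0001  0.0232 -0.0032] turn [-0.1   0.01  0.01]
```

```bash
python3 -m pendant '[[[0,0,0],[0,0.005,-0.0006],1],[[0,0,0],[0,0.010,-0.0012],1],[[0,0,0],[0,0.014,-0.0018],1],[[0,0,0],[0,0.018,-0.0022],1],[[0,0,0],[0,0.021,-0.0025],1],[[0,0,0],[0,0.021,-0.0025],1]]'
python3 - <<'E'
from h import *
go(W(.12,0,.0205))
E
```

```text
t: 12.85
position: [0.492, 0.0784, 0.0195]
ee_rot: [-0.086, -3.14, -0.002]
ft_force: [0.0, 0.5, 0.6]
opening: 0.0006
grip_force: 0.0
t 12.85 s,y,z [0.1208 0.0006 0.0195] F [0.04 0.52 0.59] open 0.0005511618856388305
shift [-0.0006 -0.0008 -0.001 ] turn [ 0.07 -0.03  0.2 ]
```

```bash
python3 -m pendant '[[[0,0,0],[0,-0.02,0],1],[[0,0,0],[0,-0.03,-0.03],1],[[0,0,0],[0,-0.03,-0.07],1],[[0,0,0],[0.02,-0.02,-0.09],1],[[0,0,0],[0.06,0,-0.09],1],[[0,0,0],[0.1,0.006,-0.09],1],[[0,0,0],[0.115,0.006,-0.09],1],[[0,0,0],[0.115,0.006,-0.09],1]]'
python3 - <<'E'
from h import *
import cv2
go(W(.127,-.108,.031))
f=r.grab_frame("side");a=cv2.resize(f["frame"][150:240,220:320,::-1],None,fx=4,fy=4,interpolation=2)
g=r.grab_frame("top");b=cv2.resize(g["frame"][160:250,230:330,::-1],None,fx=4,fy=4,interpolation=2)
cv2.imwrite("pics/j.png",np.hstack([a,b]))
for s in(.12,.161):
    c=f["K"]@(f["R"]@W(s,0,.0495+s*.123-.004)+f["t"]);print(s,(c[:2]/c[2]-[220,150])*4)
print(r.boxes_of("side","red_ring")[:3])
E
```

```text
t: 13.65
position: [0.3749, 0.0897, 0.1098]
ee_rot: [-0.085, -3.138, -0.0]
ft_force: [0.7, 0.2, -0.8]
opening: 0.0007
grip_force: 0.0
t 13.65 s,y,z [0.1253 0.1181 0.1098] F [ 0.68  0.19 -0.76] open 0.0006938590806687857
shift [-0.2263  0.0007  0.0782] turn [-0.   -0.15  0.24]
0.12 [136.94374012 209.60816163]
0.161 [104.22640622 172.48860125]
[{'extent': [316.8, 278.6, 25.5, 27.6], 'p': 0.7}, {'extent': [249.0, 192.4, 18.0, 19.3], 'p': 0.5}, {'extent': [239.9, 247.6, 19.2, 21.3], 'p': 0.3}]
```

View pics/j.png

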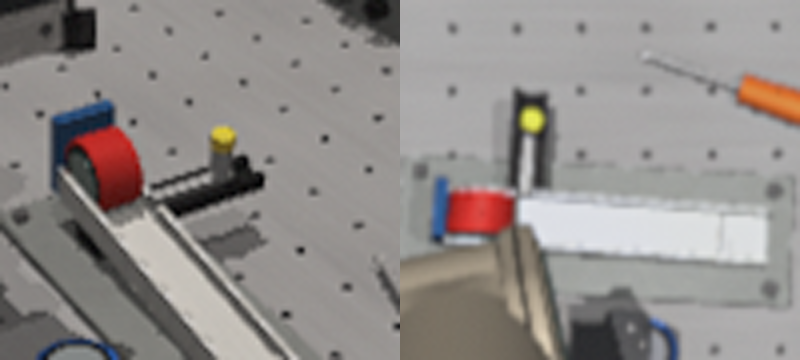

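Ring is seated against the blue stop (side (103,168)). The arm went to the wrong side (tool x is gutter +y); cross over at height to the outer side of the knob.

```bash
python3 -m pendant '[[[0,0,0],[-0.045,0,0],1],[[0,0,0],[-0.09,0,0],1],[[0,0,0],[-0.135,0,0],1],[[0,0,0],[-0.18,0.001,0],1],[[0,0,0],[-0.226,0.001,0],1],[[0,0,0],[-0.226,0.001,0],1],[[0,0,0],[-0.226,0.001,0.03],1],[[0,0,0],[-0.226,0.001,0.03],1]]'
python3 - <<'E'
from h import *
go(W(.127,-.105,.031))
E
```

```text
t: 14.6
position: [0.6011, 0.0763, 0.0764]
ee_rot: [-0.09, -3.134, 0.002]
ft_force: [-0.5, 0.3, -0.2]
opening: 0.0005
grip_force: 0.0
t 14.6 s,y,z [ 0.125  -0.1084  0.0764] F [-0.47  0.31 -0.16] open 0.000500278680701082
shift [0.0031 0.002  0.0454] turn [-0.08 -0.37  0.02]
```

```bash
python3 -m pendant '[[[0,0,0],[0,0.002,0.02],1],[[0,0,0],[0,0.002,0.04],1],[[0,0,0],[0,0.002,0.045],1],[[0,0,0],[0,0.002,0.045],1],[[0,0,0],[0.008,0.002,0.045],1],[[0,0,0],[0.016,0.002,0.045],1],[[0,0,0],[0.023,0.002,0.045],1],[[0,0,0],[0.030,0.002,0.045],1]]'
python3 - <<'E'
from h import *
go(W(.127,-.054,.031))
E
```

```text
t: 15.4
position: [0.5737, 0.081, 0.0357]
ee_rot: [0.089, 3.138, 0.001]
ft_force: [1.3, 0.7, 0.9]
opening: 0.0007
grip_force: 0.7
t 15.4 s,y,z [ 0.1282 -0.0808  0.0357] F [1.27 0.73 0.86] open 0.0007467710011886263
shift [ 0.0268 -0.0012  0.0046] turn [0.02 0.11 0.08]
```

```bash
python3 -m pendant '[[[0,0,0],[0.006,0,0.002],1],[[0,0,0],[0.012,0,0.002],1],[[0,0,0],[0.018,0,0.002],1],[[0,0,0],[0.022,0,0.002],1],[[0,0,0],[0.026,0,0.002],1],[[0,0,0],[0.029,0,0.002],1],[[0,0,0],[0.029,0,0.002],1]]'
python3 - <<'E'
from h import *
go(W(.127,-.054,.031))
E
```

```text
t: 16.1
position: [0.5509, 0.0824, 0.0334]
ee_rot: [0.09, 3.129, 0.001]
ft_force: [10.7, -0.4, -7.4]
opening: 0.0005
grip_force: 5.4
t 16.1 s,y,z [ 0.1283 -0.058   0.0334] F [10.66 -0.4  -7.38] open 0.0005023592402433066
shift [ 0.004  -0.0013  0.0024] turn [0.07 0.67 0.04]
```

```bash
python3 -m pendant '[[[0,0,0],[0.003,0,0],1],[[0,0,0],[0.003,0,0],1],[[0,0,0],[0.003,0,0],1]]'; python3 -m pendant '[[[0,0,0],[-0.015,0,0],1],[[0,0,0],[-0.04,0,0],1],[[0,0,0],[-0.05,0,-0.03],1],[[0,0,0],[-0.05,0,-0.07],1],[[0,0,0],[-0.08,-0.04,-0.09],1],[[0,0,0],[-0.08,-0.08,-0.09],1],[[0,0,0],[-0.08,-0.12,-0.09],1],[[0,0,0],[-0.08,-0.12,-0.09],1]]'
python3 - <<'E'
from h import *
import cv2
go(W(.127,-.054,.031))
t=r.grab_frame("top")
s=r.grab_frame("side")
def yel(f):
    h=cv2.cvtColor(f["frame"],cv2.COLOR_RGB2HSV);m=cv2.inRange(h,(24,120,120),(36,255,255));m[:150]=0;m[240:]=0
    n,_,st,c=cv2.connectedComponentsWithStats(m);return [(c[i].tolist(),int(st[i,4])) for i in range(1,n) if st[i,4]>5]
a,b=yel(t),yel(s);print(a,b)
if a and b:
    X,_=tri([t,s],[a[0][0],b[0][0]]);print(X,(X-O)@u,(X-O)@v)
print(r.boxes_of("side","red_ring")[:3]);r.boxes_of("top","red_ring") and print(r.boxes_of("top","red_ring")[:3])
E
```

```text
t: 16.4
position: [0.5509, 0.0824, 0.0336]
ee_rot: [0.09, 3.124, 0.002]
ft_force: [15.2, -0.5, -10.8]
opening: 0.0002
grip_force: 7.6
t: 17.2
position: [0.6128, -0.0507, 0.1226]
ee_rot: [-0.105, -3.138, 0.008]
ft_force: [-0.5, -0.9, -0.3]
opening: 0.0003
grip_force: 0.0
t 17.2 s,y,z [-0.001  -0.1275  0.1226] F [-0.49 -0.93 -0.28] open 0.0002995034383858681
shift [0.0744 0.1279 0.0911] turn [-0.31 -0.12 -0.5 ]
[([262.1034482758621, 198.68965517241378], 29)] [([266.0, 186.5], 24)]
[0.53296411 0.08335025 0.08918394] 0.1281837677566733 -0.03999587362220504
[{'extent': [315.5, 278.6, 24.7, 28.1], 'p': 0.98}, {'extent': [247.4, 192.8, 21.2, 19.9], 'p': 0.73}]
[{'extent': [248.6, 214.4, 15.9, 11.4], 'p': 0.73}, {'extent': [355.8, 223.6, 17.4, 14.2], 'p': 0.55}]
```

```bash
python3 -c "
from rig import r
print(r.close_job())"
```

```text
the job is handed in; nothing more can be done
None
```

The job is handed in at about 17 s of the 48 s. The last pictures show the red ring seated against the blue stop, the catch knob at its fully home position behind it and the arm clear of everything, but the hand-in returned no verdict. On the way, the first push rode over the ring, and a later push jammed at about 105 N on the wrist (limit 120 N) before I backed off and pushed lower.

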